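# Lay the next staggered course of floor blocks

## Robot

A 6-joint arm with a two-finger parallel gripper is mounted at the origin on a cart in front of the work surface, level with it; the furniture and walls round the work are solid. World frame = base frame: x ahead of the robot, y to its left, z up, the work surface at z = 0. Lengths are in m, angles in rad, forces in N, time in s.
With the tool pointing down it reaches from about 0.35 to 0.975 m from the base axis. Payload 4.9 kg.
Tool frame: the origin (TCP) lies at the very end of the fingers, on their centre line; the grasp point (between the pads) lies 19 mm behind it (manip.hold_point_z is the distance from the TCP to the grasp point, in m); z points along the fingers, y is the direction in which the jaws open and shut (so a half turn about z gives the same grasp; the last joint's range is limited). The gripper opens to 85 mm and grips with 20 to 120 N. Pads are 22 mm wide; open, the fingers measure 114 mm over their backs; the gripper's body (76 mm by 85 mm) begins 54 mm behind the grasp point. The pads swing forward as they close: fully open they stand 13 mm farther back than shut.
Start: joints at [-1.4, 0.053, 1.613, -0, 1.476, -0.119], TCP at [0.179, -0.599, 0.231] pointing down, gripper open.
Joint ranges: [-3.01, 3.01], [-1.01, 2.22], [0.06, 2.58], [-1.02, 4.17], [0.09, 2.62], [-3.14, 3.14]. Speed limits (rad/s): [2.57, 2.57, 3.14, 3.14, 3.14, 3.14].

## Interface

Orientations are given as a unit quaternion [w, x, y, z].
In Python, from plant import manip gives the robot as it stands. The module is installed in compiled form; this text tells all that it offers.
- The arm moves only by the shell command python3 -m creep 'ROWS'. ROWS is JSON, a list of rows, each a list of 7 numbers: the turn, a rotation vector about the tool's x, y, z in degrees, then the shift along the tool's x, y, z in m, then the opening, from 0 (shut) to 1 (fully open). In form: [[ax, ay, az, tx, ty, tz, jaw], ...]. A call has 1 to 20 rows; each row shifts and turns the commanded pose from where the row before left it, along the tool's axes as they then stand; what a row does not reach is not made up. A row lasts 1/12 s, in which the tool goes at most 41.7 mm and 7.16 degrees, less where a joint would pass 70% of its speed; a pose out of reach is approached as far as the arm can. A call is refused whole if a number of a shift passes 0.0417 or a number of a turn 7.16, either way. A call with a gripper value outside its range is refused whole. The fingers move at their own pace and stop on an object; the grip force is fixed at half the most. Time passes only in rows, so rows that do not move let the fingers close. It gives the time, the measured TCP pose, the force and the opening at its end, in the units of the state.
- manip.state(): the state, without advancing time (a new reading comes with each control period).
- manip.grab_frame(name): name is "scene" or "top" or "wrist"; returns the picture (384x512x3 uint8, blue, green, red); there is no depth.
- manip.get_calibration(name): a dict with "fx", "fy", "cx", "cy" (pixels), "dist" ([k1, k2, p1, p2, k3] as OpenCV has them; the pictures are not rectified), "xyz" and "attitude" of the camera in the world. Camera axes: x right, y down, z forward; pixel columns grow to the right and rows downward; lengths in m; the calibration is good to about 2 mm. A picture is of the moment at which its call begins: read the wrist's pose just before it. get_calibration takes no time and is no camera call; for the wrist camera it gives the pose at the moment of the call.
- manip.job_done(): hands the job in, once; it reports no verdict.
Trained networks look in the newest picture that a camera, given by its name, has taken for a name from the list of things; names that differ only in an ending like _2 or _b are one class to them, and where a whole thing is asked for, a point or a joint stands for the part that bears it (a point fixed in the world has none). Each returns a list of dicts, best first, with "confidence" (0 to 1); they miss things now and then, are a little off and sometimes report something else, mostly with a low value. They report only what shows in the picture. A call takes as long as a camera call. They do not tell look-alikes from the thing itself.
- manip.cut_out(target, camera): "pixels" (384x512 bool, what is visible of it) and "rect" ([left, top, right, bottom] in pixels, round what is visible of it).
The state is a dict: "time": time; "joint_pos": joint angles; "joint_vel": joint speeds; "joint_efforts": joint torques, N m; "tool_pos": TCP position; "tool_rot": TCP orientation; "contact_force": force on the tool from outside, world axes, zero at the start; "ft_torque": the same for the moment, N m; "gripper_width": opening from 0.0 (shut) to 1.0 (fully open).
Only numpy, scipy, OpenCV 4.12 (cv2) and the standard library are available. Lean on these libraries where they do the work, as an engineer would, in place of code of your own. Each camera call takes 0.05 s, during which the arm holds its last target.

## Task

Start the next course of wooden floor blocks on the laying board: lay the loose half block first, flat in the corner with its 60 mm side along the last laid course, snug against both that course and the end stop. Then free the whole block that is jammed under the sprung hold-down of the feed chute by drawing it back up along the chute, lift it out and lay it end to end behind the half block, so that it straddles the joint of the laid course; finally press it gently tight endways against the half block, with no gap to it or to the laid course. Do not ram the blocks, and leave the cork sanding block and the roll of black tape where they are.

Things in the scene. Friction and masses are not known exactly. Their poses are not given: they have to be found in the camera images.
- half_mid (a point): centre of the loose half block: pale wood, 50 mm (its x) x 60 mm (its y) x 24 mm high, about 0.08 kg, lying flat on the bench; either way round will do. The larger cork sanding block near it is not part of the job
- whole_mid (a point): centre of the whole block: pale wood, 50 mm (its x) x 120 mm (its y) x 24 mm (its z), about 0.16 kg. It lies lengthways on the sloping chute, its y pointing uphill, its z square to the bed (tilted 14 degrees). Its lowest 34 mm lie under the hold-down; the rest can be gripped across its width
- corner (a point): inner corner of the laying board: where the front face of the last laid course meets the end stop, at half the height of a block on the bed (12 mm above it, 22 mm above the bench). x points square into the laid course, y along it to the end stop, z up. Seen from here the half block's centre belongs at x -25, y -30 mm, the whole block's at x -25, y -120 mm
- board: laying board, fixed: grey bed 250 x 270 x 10 mm, origin at the centre of its underside, axes as at the corner, which is at (13, 123) mm. Free bed: 138 mm in front of the laid course. Laid blocks rise 24 mm, the end stop 30 mm above the bed. A finger does not fit between a block and its neighbour: set the block down some 30 mm clear, let go and push it home
- chute: feed chute, fixed: grey bed 65 mm wide, 240 mm long, rising at 14 degrees along the chute's +y, open at the upper end; origin at bench height under the middle of the bed, whose surface there is 55 mm up. Side walls stand 6 mm above the bed, 65 mm over their outsides: keep fingertips 8 mm above the bed
- hold_down_mid (a point): middle of the rubber foot (22 mm along the chute) whose spring presses on the low end of the whole block with about 6 N; it gives 10 mm. Its bridge is 77 mm wide, 22 mm long, 52 mm above the bed. The block is clear after some 35 mm up along the bed (45 is safe). Leaning down on the block wedges it; eased 2 to 4 mm off the bed it pulls with about 5 N. It rests where it is left on the slope
- half_block: the half block; origin at the centre of its underside
- whole_block: the whole block; origin at the centre of its underside
- sand_block: bystander: brown cork sanding block, loose, 62 x 100 x 34 mm; origin at the centre of its underside
- elec_tape: bystander: roll of black tape, loose, 53 x 51 x 19 mm; origin at the centre of its underside
Things that resemble listed ones, but are neither listed nor needed, are in the scene too. What is shaped like the whole_block but purple is not meant.

How it is judged:
By the outcome, as a careful person would: the job done as asked, in the order asked, and still so for the second after the job is handed in, with the robot touching nothing.
It also fails if it takes over 72 s, if anything falls off the work surface, if the arm or the gripper's body presses on something with over 40 N, if the wrist force passes 120 N, or if a joint passes its speed limit or range.

## Working session

There is one attempt and no reset: what is moved stays moved. The work goes in short steps, Python scripts to look and compute and a shell command to move; the robot and the scene stay as the last step left them, time stands still between calls to the robot, and variables do not carry over. Pictures are saved under pics/ and viewed, and the job is handed in when it is done.

```bash
mkdir -p pics
cat > h.py <<'E'
import numpy as np, cv2
from plant import manip
from scipy.spatial.transform import Rotation as R
def q2R(q): return R.from_quat([q[1],q[2],q[3],q[0]]).as_matrix()
def cal(n):
    c=manip.get_calibration(n); K=np.array([[c['fx'],0,c['cx']],[0,c['fy'],c['cy']],[0,0,1]]); return K,np.array(c['dist'],float),np.array(c['xyz']),q2R(c['attitude'])
def proj(c,P):
    K,d,t,Rm=c; p=(np.atleast_2d(P)-t)@Rm
    return cv2.projectPoints(p.reshape(-1,1,3),np.zeros(3),np.zeros(3),K,d)[0].reshape(-1,2)
def ray(c,uv):
    K,d,t,Rm=c; u=cv2.undistortPoints(np.array(uv,float).reshape(-1,1,2),K,d).reshape(-1,2)
    return t,np.c_[u,np.ones(len(u))]@Rm.T
def onz(c,uv,z):
    t,r=ray(c,uv); return t+r*((z-t[2])/r[:,2])[:,None]
E
python3 - <<'E'
from h import *
s=manip.state(); print({k:np.round(v,3) for k,v in s.items()}, manip.hold_point_z)
for n in ['scene','top','wrist']:
    c=manip.get_calibration(n); print(n,c)
    cv2.imwrite(f'pics/{n}0.png',manip.grab_frame(n))
    for t in ['half_block','whole_block','board','chute','sand_block','elec_tape','hold_down_mid']:
        for d in manip.cut_out(t,n): print(t,round(d['confidence'],2),d['rect'],d['pixels'].sum())
E
```

```text
{'time': np.float64(0.0), 'joint_pos': array([-1.4  ,  0.053,  1.614, -0.   ,  1.476, -0.119]), 'joint_vel': array([ 0.001, -0.002, -0.001, -0.001,  0.002,  0.001]), 'joint_efforts': array([-0.0000e+00, -3.9368e+01, -3.7018e+01, -0.0000e+00,  7.0000e-03,
       -0.0000e+00]), 'tool_pos': array([ 0.178, -0.598,  0.23 ]), 'tool_rot': array([-0.001,  0.99 ,  0.144, -0.   ]), 'contact_force': array([-0.319, -0.533, -0.004]), 'ft_torque': array([ 0.006,  0.049, -0.028]), 'gripper_width': np.float64(1.001)} 0.0187
scene {'fx': 408.6446961762099, 'fy': 408.6446961762099, 'cx': 253.91183452811373, 'cy': 193.10654754618844, 'dist': array([-0.14535118,  0.        ,  0.        ,  0.        ,  0.        ]), 'xyz': array([-0.04920521,  0.55672349,  0.84033152]), 'attitude': array([ 0.13140725, -0.33020183,  0.86268924, -0.35981406])}
half_block 0.65 [298.3, 158.1, 325.0, 178.5] 374
whole_block 0.7 [113.8, 266.6, 163.5, 319.4] 889
whole_block 0.63 [90.4, 233.4, 171.4, 334.7] 2322
whole_block 0.57 [292.6, 201.3, 305.1, 224.4] 179
board 0.97 [146.9, 157.0, 274.0, 260.4] 6952
board 0.48 [116.1, 267.8
[... 630 characters left out ...]
 0.70877623, -0.70466861,  0.01273869])}
half_block 0.84 [327.3, 189.2, 354.1, 209.3] 383
half_block 0.63 [119.5, 172.4, 142.9, 205.6] 620
whole_block 0.96 [282.2, 215.8, 310.5, 257.5] 666
whole_block 0.82 [121.2, 171.6, 141.5, 203.1] 544
board 0.92 [194.8, 113.5, 287.2, 201.3] 7677
sand_block 0.62 [329.6, 124.7, 360.8, 147.8] 814
elec_tape 0.59 [385.8, 179.8, 400.5, 196.5] 125
wrist {'fx': 307.03198780376505, 'fy': 307.03198780376505, 'cx': 260.2461060251324, 'cy': 192.09561462482205, 'dist': array([-0.08123585,  0.        ,  0.        ,  0.        ,  0.        ]), 'xyz': array([ 0.24519412, -0.57949043,  0.3747663 ]), 'attitude': array([ 0.10885043,  0.79438332, -0.592071  , -0.08098547])}
```

Run:
```python
import cv2
a=cv2.imread('pics/top0.png')
cv2.imwrite('pics/topa.png',cv2.resize(a[90:290,100:420],None,fx=2.5,fy=2.5,interpolation=cv2.INTER_CUBIC))
a=cv2.imread('pics/scene0.png')
cv2.imwrite('pics/scenea.png',cv2.resize(a[110:350,80:345],None,fx=2.5,fy=2.5,interpolation=cv2.INTER_CUBIC))
```

```text
(no output)
```

View pics/topa.png

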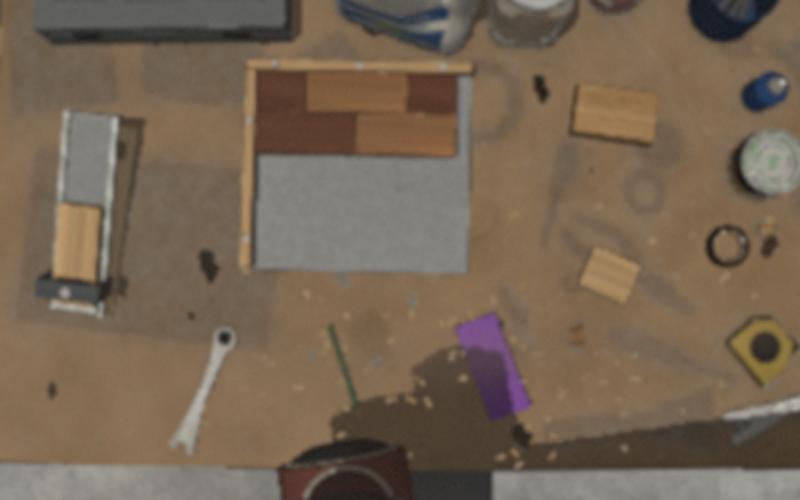

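View pics/scenea.png

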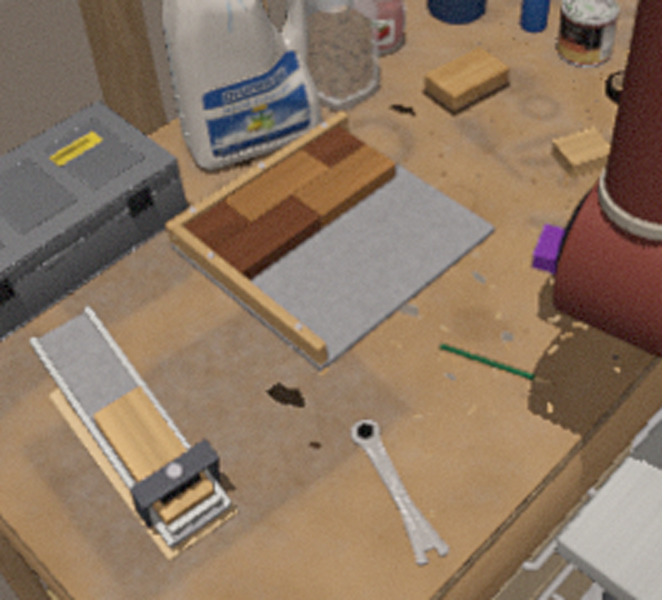

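View pics/wrist0.png

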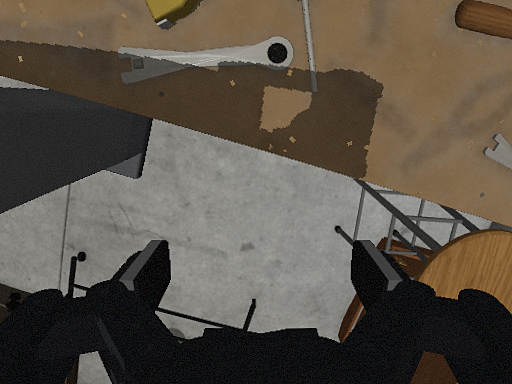

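Run:
```python
import cv2
a=cv2.imread('pics/top0.png')
def c(n,x0,y0,x1,y1,f):
    cv2.imwrite(n,cv2.resize(a[y0:y1,x0:x1],None,fx=f,fy=f,interpolation=cv2.INTER_CUBIC))
c('pics/tb.png',190,105,298,205,6)
c('pics/tc.png',105,125,165,225,6)
c('pics/th.png',320,180,365,215,10)
```

```text
(no output)
```

View pics/tb.png

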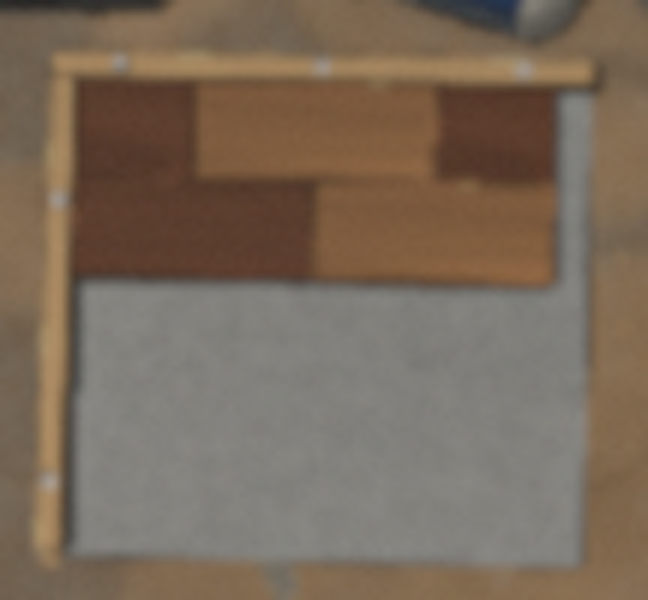

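View pics/tc.png

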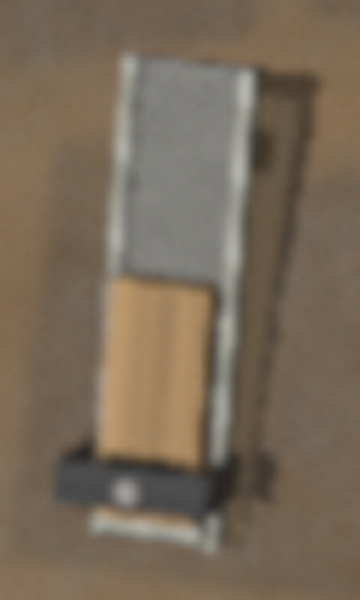

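View pics/th.png

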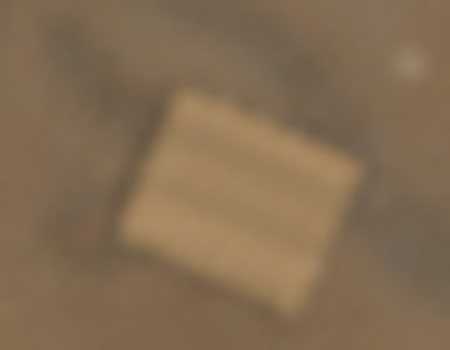

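```bash
cat > fit.py <<'E'
from h import *
from scipy.optimize import least_squares
c=cal('top')
def px(o,f,pts): return np.array(o)+(np.array(pts,float)+.5)/f-.5
def rz(a): return np.array([[np.cos(a),-np.sin(a),0],[np.sin(a),np.cos(a),0],[0,0,1]])
def fit(P,uv,p0):
    P=np.array(P)/1000.
    f=lambda p:(proj(c,P@rz(p[2]).T+[p[0],p[1],0])-uv).ravel()
    r=least_squares(f,p0); print(np.round(r.x,4),np.degrees(r.x[2]).round(2),'\n',np.round(f(r.x).reshape(-1,2),2).tolist()); return r.x
print('board')
b=fit([[13,-117,34],[13,3,34],[-125,-135,10],[113,-117,34],[13,123,34]],px((190,105),6,[(555,285),(316,281),(581,565),(556,92),(76,279)]),[.6,.0,0])
C=rz(b[2])@[.013,.123,0]+[b[0],b[1],.022]; print('corner',C)
s,co=np.sin(np.radians(14)),np.cos(np.radians(14))
def ch(x,y,n): return [x,y*co-n*s,55+y*s+n*co]
print('chute')
k=fit([ch(-32.5,120,6),ch(32.5,120,6),ch(-32.5,-120,6),ch(32.5,-120,6)],px((105,125),6,[(122,56),(256,71),(92,530),(216,548)]),[.5,.35,-1.57])
print('block')
uv=px((105,125),6,[(107,276),(213,288)])
def g(p):
    P=np.array([ch(p[0]-25,p[1]+60,24),ch(p[0]+25,p[1]+60,24)])/1000
    return (proj(c,P@rz(k[2]).T+[k[0],k[1],0])-uv).ravel()
r=least_squares(g,[0,-50.]);print(r.x,g(r.x))
M=rz(k[2])@np.array(ch(r.x[0],r.x[1],12))/1000+[k[0],k[1],0];print('whole mid',M)
print('half')
# y axis (60) along u->; corners
h=fit([[25,30,24],[25,-30,24],[-25,-30,24],[-25,30,24]],px((320,180),10,[(180,88),(362,162),(292,315),(122,238)]),[.4,-.25,0])
np.savez('fit.npz',b=b,C=C,k=k,r=r.x,M=M,h=h)
# overlay on scene
im=cv2.imread('pics/scene0.png');S=cal('scene')
def ov(P,p,col):
    for u in proj(S,np.array(P)/1000@rz(p[2]).T+[p[0],p[1],0]): im[tuple(np.round(u[::-1]).astype(int))]=col
ov([[13,y,34] for y in np.arange(-117,124,2)]+[[-125,y,10] for y in range(-135,124,3)],b,(0,0,255))
ov([ch(x,y,6) for x in (-32.5,32.5) for y in range(-120,121,3)],k,(255,0,0))
ov([ch(r.x[0]+x,r.x[1]+y,24) for x in (-25,25) for y in range(-60,61,3)],k,(0,255,0))
ov([[x,y,24] for x in (-25,25) for y in range(-30,31,2)],h,(0,0,255))
cv2.imwrite('pics/ov1.png',cv2.resize(im[110:350,80:345],None,fx=2.5,fy=2.5,interpolation=cv2.INTER_NEAREST))
E
python3 fit.py
```

```text
board
[ 0.5576  0.037  -0.0162] -0.93 
 [[0.16, 0.24], [-0.58, 0.12], [0.74, 0.74], [0.57, -0.88], [-0.89, -0.25]]
corner [0.5725591  0.15974739 0.022     ]
chute
[ 0.4978  0.3581 -1.692 ] -96.95 
 [[0.44, -0.36], [-0.34, -0.36], [-0.17, 0.44], [0.06, 0.3]]
block
[ -0.722821   -46.11621645] [ 0.55959051 -0.0434703  -0.55261893  0.04036177]
whole mid [0.45063696 0.3646076  0.05548703]
half
[ 0.4302 -0.2624 -0.4013] -22.99 
 [[-0.11, -0.47], [0.21, 0.12], [0.73, 0.32], [-0.83, 0.03]]
```

View pics/ov1.png

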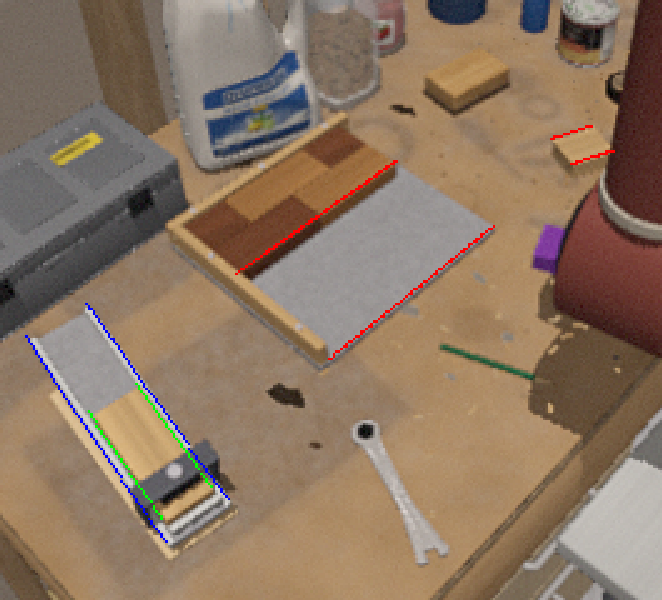

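```bash
cat > go.py <<'E'
from h import *
import sys
# go.py x y z yaw_toolx_deg [tilt deg: tool z leans]  -> remaining motion
def tgt(yaw,tilt=0):
    # tool x at yaw (horizontal), z down ; tilt = rotation about tool y
    a=np.radians(yaw); X=np.array([np.cos(a),np.sin(a),0]);Z=np.array([0,0,-1.]);Y=np.cross(Z,X)
    return np.c_[X,Y,Z]@R.from_euler('y',tilt,degrees=True).as_matrix()
def show():
    s=manip.state(); Rm=q2R(s['tool_rot']);x=Rm[:,0]
    print('t',round(float(s['time']),2),'pos',np.round(s['tool_pos'],4),'yaw',np.degrees(np.arctan2(x[1],x[0])).round(2),'xz',np.degrees(np.arcsin(Rm[2,0])).round(2),'yz',np.degrees(np.arcsin(Rm[2,1])).round(2),'F',np.round(s['contact_force'],1),'g',round(float(s['gripper_width']),3))
    return s,Rm
if __name__=='__main__':
    v=list(map(float,sys.argv[1:])); s,Rm=show()
    T=tgt(v[3],v[4] if len(v)>4 else 0); d=np.array(v[:3])-s['tool_pos']
    print('rot(tool,deg)',np.degrees(R.from_matrix(Rm.T@T).as_rotvec()).round(2),'shift now',(Rm.T@d).round(4),'after rot',(T.T@d).round(4))
E
python3 go.py .430 -.2624 .16 67
```

```text
t 1.2 pos [ 0.1786 -0.5989  0.2313] yaw 16.6 xz -0.0 yz 0.0 F [ 0.5  1.  -0.1] g 0.999
rot(tool,deg) [  0.    0.  -50.4] shift now [ 0.3371 -0.2507  0.0713] after rot [0.408  0.0999 0.0713]
```

```bash
python3 -m creep '[[0,0,-6.3,0,0,0,1],[0,0,-6.3,0,0,0,1],[0,0,-6.3,0,0,0,1],[0,0,-6.3,0,0,0,1],[0,0,-6.3,0,0,0,1],[0,0,-6.3,0,0,0,1],[0,0,-6.3,0,0,0,1],[0,0,-6.3,0,0,0,1]]'; python3 -m creep '[[0,0,0,0.024,0.006,0,1],[0,0,0,0.024,0.006,0,1],[0,0,0,0.024,0.006,0,1],[0,0,0,0.024,0.006,0,1],[0,0,0,0.024,0.006,0,1],[0,0,0,0.024,0.006,0,1],[0,0,0,0.024,0.006,0,1],[0,0,0,0.024,0.006,0,1],[0,0,0,0.024,0.006,0,1],[0,0,0,0.024,0.006,0,1],[0,0,0,0.024,0.006,0.01,1],[0,0,0,0.024,0.006,0.01,1],[0,0,0,0.024,0.006,0.01,1],[0,0,0,0.024,0.006,0.01,1],[0,0,0,0.024,0.006,0.01,1],[0,0,0,0.024,0.005,0.01,1],[0,0,0,0.024,0.005,0.01,1],[0,0,0,0,0,0,1]]'
python3 go.py .430 -.2624 .16 67
python3 - <<'E'
from h import *
cv2.imwrite('pics/w1.png',manip.grab_frame('wrist'))
E
```

```text
time: 1.87
tool_pos: [0.1786, -0.5989, 0.2313]
tool_rot: [-0.0, 0.832, 0.554, 0.0]
contact_force: [0.8, -0.4, -0.4]
gripper_width: 1.002
time: 3.37
tool_pos: [0.4305, -0.2587, 0.1589]
tool_rot: [-0.002, 0.833, 0.554, 0.0]
contact_force: [-0.7, -0.6, -1.3]
gripper_width: 1.0
t 3.37 pos [ 0.4305 -0.2587  0.1589] yaw 67.22 xz 0.15 yz -0.2 F [-0.7 -0.6 -1.3] g 1.0
rot(tool,deg) [-0.2  -0.15  0.22] shift now [-0.0036  0.0009 -0.0011] after rot [-0.0036  0.0009 -0.0011]
```

View pics/w1.png

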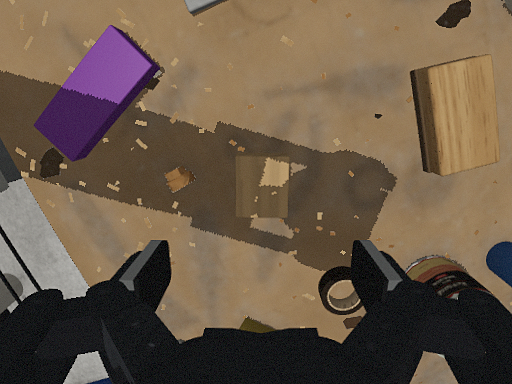

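Run:
```python
from h import *
from go import *
c=cal('wrist');s,Rm=show()
p=onz(c,[(236,156),(290,157),(289,218),(236,217)],.024);print(p.round(4),p.mean(0),np.linalg.norm(np.diff(p,axis=0),axis=1))
for q in [p.mean(0),*onz(c,[(342,290),(320,290)],.019)]: print(((q-s['tool_pos'])@Rm).round(4))
e=p[0]-p[3];print(np.degrees(np.arctan2(e[1],e[0])))
```

```text
t 3.42 pos [ 0.4301 -0.2605  0.16  ] yaw 67.19 xz 0.05 yz -0.14 F [-0.2 -0.3 -0. ] g 0.999
[[ 0.4202 -0.2292  0.024 ]
 [ 0.4655 -0.2492  0.024 ]
 [ 0.443  -0.3042  0.024 ]
 [ 0.3961 -0.2834  0.024 ]] [ 0.43119682 -0.26650754  0.024     ] [0.04951572 0.05946794 0.05133059]
[-0.0053  0.0037  0.1359]
[-0.1197  0.089   0.1406]
[-0.1194  0.0652  0.1407]
65.99119572102582
```

```bash
python3 -m creep '[[0,0,0,-0.005,0.003,0.02,1],[0,0,0,0,0,0.02,1],[0,0,0,0,0,0.02,1],[0,0,0,0,0,0.02,1],[0,0,0,0,0,0.02,1],[0,0,0,0,0,0.015,1],[0,0,0,0,0,0.015,1],[0,0,0,0,0,0.012,1],[0,0,0,0,0,0.008,1],[0,0,0,0,0,0.004,1],[0,0,0,0,0,0,1]]'; python3 -m creep '[[0,0,0,0,0,0,0.5],[0,0,0,0,0,0,0.4],[0,0,0,0,0,0,0.3],[0,0,0,0,0,0,0.3],[0,0,0,0,0,0,0.3],[0,0,0,0,0,0,0.3],[0,0,0,0,0,0,0.3],[0,0,0,0,0,0,0.3]]'
```

```text
time: 4.33
tool_pos: [0.4305, -0.2682, 0.0068]
tool_rot: [-0.001, 0.834, 0.552, -0.0]
contact_force: [0.6, -0.1, -0.3]
gripper_width: 1.001
time: 5.0
tool_pos: [0.4318, -0.269, 0.0087]
tool_rot: [0.001, 0.834, 0.552, 0.0]
contact_force: [0.2, -0.0, 5.8]
gripper_width: 0.566
```

```bash
python3 -m creep '[[0,0,0,0,0,-0.005,0.3],[0,0,0,0,0,-0.01,0.3],[0,0,0,0,0,-0.02,0.3],[0,0,0,0,0,-0.02,0.3],[0,0,0,0,0,-0.02,0.3],[0,0,0,0,0,-0.02,0.3],[0,0,0,0,0,-0.02,0.3],[0,0,-5.5,0,0,0,0.3],[0,0,-5.5,0,0,0,0.3],[0,0,-5.5,0,0,0,0.3],[0,0,-5.5,0,0,0,0.3],[0,0,0,0,0,0,0.3]]'; python3 go.py .517 .1215 .12 89.07
```

```text
time: 6.0
tool_pos: [0.4305, -0.2679, 0.1225]
tool_rot: [-0.0, 0.713, 0.701, -0.0]
contact_force: [-0.1, 0.1, -0.6]
gripper_width: 0.563
t 6.0 pos [ 0.4305 -0.2679  0.1225] yaw 89.09 xz 0.01 yz -0.01 F [-0.1  0.1 -0.6] g 0.563
rot(tool,deg) [-0.01 -0.01  0.02] shift now [0.3907 0.0803 0.0026] after rot [0.3907 0.0801 0.0025]
```

```bash
python3 -m creep '[[0,0,0,0.02,0.004,0,0.3],[0,0,0,0.025,0.005,0,0.3],[0,0,0,0.025,0.005,0,0.3],[0,0,0,0.025,0.005,0,0.3],[0,0,0,0.025,0.005,0,0.3],[0,0,0,0.025,0.005,0,0.3],[0,0,0,0.025,0.005,0,0.3],[0,0,0,0.025,0.005,0,0.3],[0,0,0,0.025,0.005,0,0.3],[0,0,0,0.025,0.005,0,0.3],[0,0,0,0.025,0.005,0,0.3],[0,0,0,0.025,0.005,0,0.3],[0,0,0,0.025,0.005,0,0.3],[0,0,0,0.025,0.005,0,0.3],[0,0,0,0.025,0.006,0,0.3],[0,0,0,0.02,0.005,0,0.3],[0,0,0,0,0,0,0.3],[0,0,0,0,0,0,0.3]]'; python3 go.py .517 .1215 .03 89.07
python3 - <<'E'
from h import *
cv2.imwrite('pics/w2.png',manip.grab_frame('wrist'))
cv2.imwrite('pics/t2.png',cv2.resize(manip.grab_frame('top')[90:290,100:420],None,fx=2.5,fy=2.5))
E
```

```text
time: 7.5
tool_pos: [0.5173, 0.121, 0.1223]
tool_rot: [-0.0, 0.713, 0.701, -0.0]
contact_force: [0.7, -0.4, -1.7]
gripper_width: 0.565
t 7.5 pos [0.5173 0.121  0.1223] yaw 89.02 xz -0.02 yz -0.03 F [ 0.7 -0.4 -1.7] g 0.565
rot(tool,deg) [-0.03  0.02 -0.05] shift now [ 0.0005 -0.0003  0.0923] after rot [ 0.0005 -0.0003  0.0923]
```

View pics/w2.png

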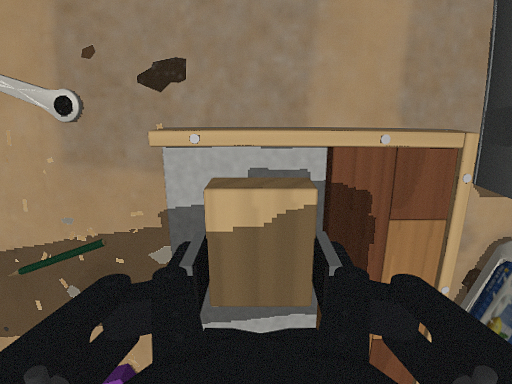

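View pics/t2.png

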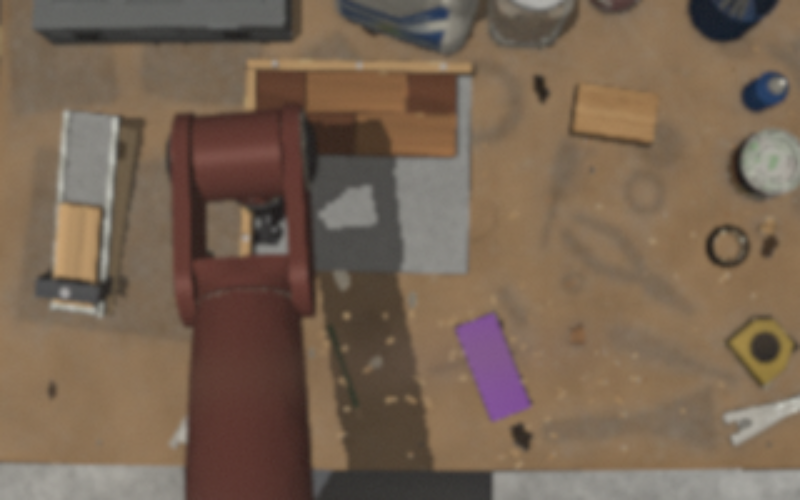

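Run:
```python
from h import *
from go import *
c=cal('wrist');s,Rm=show()
p=onz(c,[(206,179),(316,179),(314,305),(206,305)],s['tool_pos'][2]+.0155);print(p.round(4),p.mean(0))
p=onz(c,[(329,150),(328,200)],.034);print('course',p.round(4))
p=onz(c,[(165,147),(430,147)],.040);print('stop',p.round(4))
p=onz(c,[(165,148)],.010);print('bed',p.round(4))
```

```text
t 7.6 pos [0.5172 0.1198 0.1221] yaw 88.93 xz -0.03 yz -0.04 F [ 1.7  0.8 -2.1] g 0.566
[[0.4959 0.1585 0.1376]
 [0.5431 0.1577 0.1376]
 [0.5444 0.0943 0.1376]
 [0.4914 0.0953 0.1376]] [0.51870195 0.12645052 0.13762031]
course [[0.5713 0.1554 0.034 ]
 [0.5721 0.1157 0.034 ]]
stop [[0.4488 0.1608 0.04  ]
 [0.6471 0.1578 0.04  ]]
bed [[0.4393 0.1564 0.01  ]]
```

```bash
python3 -m creep '[[0,0,0,-0.005,0,0.015,0.3],[0,0,0,0,0,0.02,0.3],[0,0,0,0,0,0.02,0.3],[0,0,0,0,0,0.02,0.3],[0,0,0,0,0,0.01,0.3],[0,0,0,0,0,0.007,0.3],[0,0,0,0,0,0.004,0.3],[0,0,0,0,0,0,0.3]]';python3 -m creep '[[0,0,0,0,0,0.002,0.3],[0,0,0,0,0,0.002,0.3],[0,0,0,0,0,0.001,0.3],[0,0,0,0,0,0,0.3]]'
```

```text
time: 8.27
tool_pos: [0.5174, 0.115, 0.0261]
tool_rot: [-0.0, 0.714, 0.701, -0.0]
contact_force: [0.1, 0.4, -0.5]
gripper_width: 0.564
time: 8.6
tool_pos: [0.5178, 0.1154, 0.0217]
tool_rot: [0.0, 0.713, 0.701, 0.0]
contact_force: [0.2, 0.3, -0.8]
gripper_width: 0.564
```

```bash
python3 -m creep '[[0,0,0,0,0,0.002,0.3],[0,0,0,0,0,0.001,0.3],[0,0,0,0,0,0,0.3]]'
```

```text
time: 8.85
tool_pos: [0.5178, 0.1154, 0.0187]
tool_rot: [0.0, 0.713, 0.701, 0.0]
contact_force: [-1.2, 0.2, 1.3]
gripper_width: 0.564
```

```bash
python3 -m creep '[[0,0,0,0.002,0,0,0.3],[0,0,0,0.002,0,0,0.3],[0,0,0,0.002,0,0,0.3],[0,0,0,0,0,0,0.3]]';python3 -m creep '[[0,0,0,0.001,0,0,0.3],[0,0,0,0.001,0,0,0.3],[0,0,0,0,0,0,0.3]]'
```

```text
time: 9.18
tool_pos: [0.5181, 0.1217, 0.0187]
tool_rot: [0.0, 0.713, 0.701, 0.0]
contact_force: [0.4, -1.7, 2.9]
gripper_width: 0.566
time: 9.43
tool_pos: [0.518, 0.1234, 0.0187]
tool_rot: [0.0, 0.713, 0.701, 0.0]
contact_force: [0.6, -1.7, 3.5]
gripper_width: 0.568
```

```bash
python3 -m creep '[[0,0,0,0.001,0,0,0.3],[0,0,0,0,0,0,0.3]]';python3 -m creep '[[0,0,0,0.001,0,0,0.3],[0,0,0,0,0,0,0.3]]';python3 -m creep '[[0,0,0,0.001,0,0,0.3],[0,0,0,0,0,0,0.3]]'
```

```text
time: 9.6
tool_pos: [0.5181, 0.1244, 0.0187]
tool_rot: [0.0, 0.713, 0.701, 0.0]
contact_force: [0.2, -2.8, 4.0]
gripper_width: 0.57
time: 9.77
tool_pos: [0.5181, 0.1253, 0.0187]
tool_rot: [0.0, 0.713, 0.701, 0.0]
contact_force: [-0.8, -2.6, 5.5]
gripper_width: 0.567
time: 9.93
tool_pos: [0.5181, 0.1263, 0.0187]
tool_rot: [0.0, 0.713, 0.701, 0.0]
contact_force: [-0.3, -4.4, 4.7]
gripper_width: 0.565
```

Run:
```python
from h import *
cv2.imwrite('pics/w3.png',manip.grab_frame('wrist'))
```

```text
(no output)
```

View pics/w3.png

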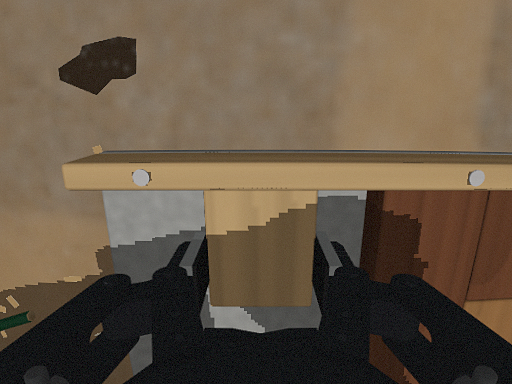

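```bash
python3 -m creep '[[0,0,0,0.001,0,0,0.3],[0,0,0,0,0,0,0.3]]';python3 -m creep '[[0,0,0,0,0,0,0.65],[0,0,0,0,0,0,0.72],[0,0,0,0,0,0,0.72],[0,0,0,0,0,-0.003,0.72],[0,0,0,0,0,-0.02,0.72],[0,0,0,0,0,-0.03,0.72],[0,0,0,0,0,-0.03,0.4],[0,0,0,0,0,0,0],[0,0,0,0,0,0,0]]';python3 go.py .48 .1305 .06 89.07
python3 - <<'E'
from h import *
cv2.imwrite('pics/w4.png',manip.grab_frame('wrist'))
E
```

```text
time: 10.15
tool_pos: [0.5181, 0.1269, 0.0187]
tool_rot: [0.001, 0.713, 0.701, -0.0]
contact_force: [0.1, -4.4, 4.6]
gripper_width: 0.57
time: 10.9
tool_pos: [0.5194, 0.1278, 0.1038]
tool_rot: [0.001, 0.713, 0.701, 0.002]
contact_force: [0.6, -0.2, -0.4]
gripper_width: 0.304
t 10.9 pos [0.5194 0.1278 0.1038] yaw 89.01 xz 0.05 yz 0.28 F [ 0.6 -0.2 -0.4] g 0.304
rot(tool,deg) [ 0.28 -0.05 -0.06] shift now [ 0.002  -0.0396  0.0436] after rot [ 0.0021 -0.0394  0.0438]
```

View pics/w4.png

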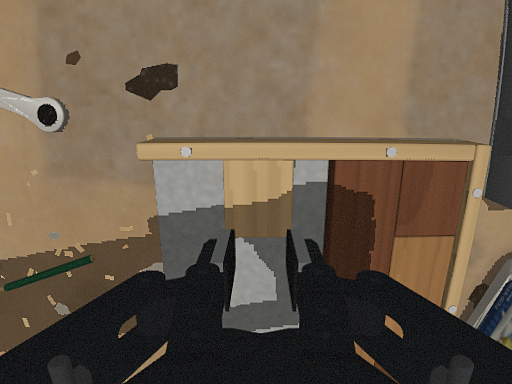

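```bash
python3 -m creep '[[0,0,0,0.003,-0.014,0,0],[0,0,0,0.002,-0.02,0,0],[0,0,0,0,-0.02,0,0],[0,0,0,0,0,0.02,0],[0,0,0,0,0,0.02,0],[0,0,0,0,0,0.02,0],[0,0,0,0,0,0.014,0],[0,0,0,0,0,0.009,0],[0,0,0,0,0,0,0]]';python3 go.py .4 .133 .02 89.07
```

```text
time: 11.7
tool_pos: [0.4606, 0.133, 0.0146]
tool_rot: [-0.002, 0.713, 0.701, -0.003]
contact_force: [0.0, 1.4, -0.1]
gripper_width: -0.004
t 11.7 pos [0.4606 0.133  0.0146] yaw 89.0 xz -0.05 yz -0.43 F [ 0.   1.4 -0.1] g -0.004
rot(tool,deg) [-0.43  0.05 -0.07] shift now [-0.001  -0.0606 -0.005 ] after rot [-0.0009 -0.0605 -0.0054]
```

```bash
python3 -m creep '[[0,0,0,0,0.003,-0.003,0],[0,0,0,0,0.003,0,0],[0,0,0,0,0.003,0,0],[0,0,0,0,0.003,0,0],[0,0,0,0,0.003,0,0],[0,0,0,0,0.003,0,0],[0,0,0,0,0.003,0,0],[0,0,0,0,0.003,0,0],[0,0,0,0,0.003,0,0],[0,0,0,0,0.003,0,0],[0,0,0,0,0.003,0,0]]';python3 go.py .4 .133 .02 89.07
```

```text
time: 12.62
tool_pos: [0.497, 0.1327, 0.0212]
tool_rot: [-0.0, 0.713, 0.701, -0.0]
contact_force: [0.5, 0.5, 0.8]
gripper_width: -0.0
t 12.62 pos [0.497  0.1327 0.0212] yaw 89.0 xz -0.0 yz -0.01 F [0.5 0.5 0.8] g -0.0
rot(tool,deg) [-0.01  0.   -0.07] shift now [-0.0014 -0.097   0.0013] after rot [-0.0013 -0.097   0.0012]
```

```bash
python3 -m creep '[[0,0,0,0,0.002,0,0],[0,0,0,0,0.002,0,0],[0,0,0,0,0.001,0,0],[0,0,0,0,0,0,0]]'
python3 - <<'E'
from h import *
cv2.imwrite('pics/w5.png',manip.grab_frame('wrist'))
E
```

```text
time: 12.95
tool_pos: [0.5021, 0.1326, 0.0213]
tool_rot: [0.0, 0.713, 0.701, 0.0]
contact_force: [-0.0, -0.1, 0.3]
gripper_width: -0.003
```

View pics/w5.png

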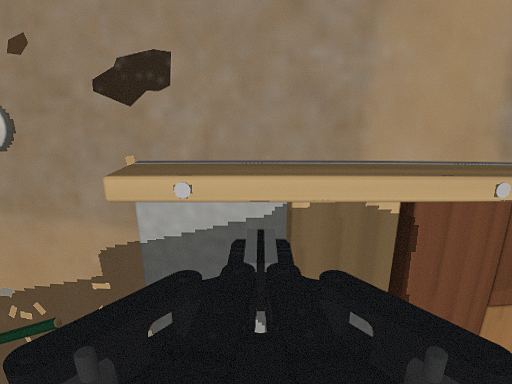

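```bash
python3 -m creep '[[0,0,0,0,0.001,0,0],[0,0,0,0,0.001,0,0],[0,0,0,0,0.001,0,0],[0,0,0,0,0,0,0]]';  python3 -m creep '[[0,0,0,0,0.001,0,0],[0,0,0,0,0,0,0]]';python3 -m creep '[[0,0,0,0,0.001,0,0],[0,0,0,0,0,0,0]]'
```

```text
time: 13.33
tool_pos: [0.505, 0.1326, 0.0213]
tool_rot: [0.0, 0.713, 0.701, 0.0]
contact_force: [-0.9, 0.8, 0.2]
gripper_width: 0.0
time: 13.5
tool_pos: [0.506, 0.1326, 0.0213]
tool_rot: [0.0, 0.713, 0.701, 0.0]
contact_force: [0.5, -0.6, 0.5]
gripper_width: 0.005
time: 13.67
tool_pos: [0.507, 0.1326, 0.0213]
tool_rot: [0.0, 0.713, 0.701, 0.0]
contact_force: [-0.2, -0.9, 0.1]
gripper_width: -0.001
```

```bash
for i in 1 2 3; do :; done; python3 -m creep '[[0,0,0,0,0.001,0,0],[0,0,0,0,0,0,0]]';python3 -m creep '[[0,0,0,0,0.001,0,0],[0,0,0,0,0,0,0]]'
python3 - <<'E'
from h import *
cv2.imwrite('pics/w6.png',cv2.resize(manip.grab_frame('wrist')[160:330,200:470],None,fx=2.8,fy=2.8,interpolation=cv2.INTER_CUBIC))
E
```

```text
time: 13.83
tool_pos: [0.508, 0.1325, 0.0213]
tool_rot: [0.0, 0.713, 0.701, 0.0]
contact_force: [-0.4, 0.2, -1.4]
gripper_width: 0.001
time: 14.0
tool_pos: [0.5088, 0.1325, 0.0213]
tool_rot: [-0.0, 0.713, 0.701, -0.0]
contact_force: [-1.0, 0.0, 0.6]
gripper_width: -0.001
```

View pics/w6.png

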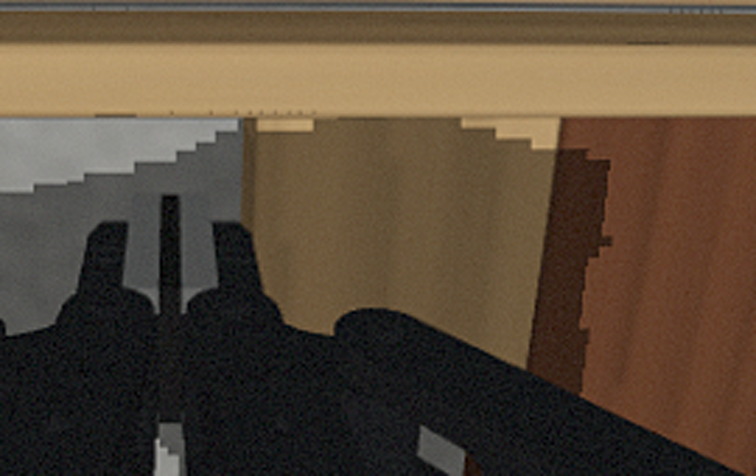

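```bash
python3 -m creep '[[0,0,0,0,0.001,0,0],[0,0,0,0,0,0,0]]';python3 -m creep '[[0,0,0,0,0.001,0,0],[0,0,0,0,0,0,0]]'; python3 -m creep '[[0,0,0,0,0.001,0,0],[0,0,0,0,0,0,0]]'
```

```text
time: 14.22
tool_pos: [0.509, 0.1325, 0.0212]
tool_rot: [-0.001, 0.713, 0.701, -0.001]
contact_force: [-5.0, 0.1, 4.4]
gripper_width: 0.003
time: 14.38
tool_pos: [0.5091, 0.1325, 0.0211]
tool_rot: [-0.002, 0.713, 0.701, -0.002]
contact_force: [-9.6, -0.0, 7.7]
gripper_width: -0.004
time: 14.55
tool_pos: [0.5092, 0.1325, 0.0211]
tool_rot: [-0.002, 0.713, 0.701, -0.003]
contact_force: [-12.3, -1.3, 9.7]
gripper_width: 0.0
```

```bash
python3 -m creep '[[0,0,0,0,-0.006,0,0],[0,0,0,0,-0.006,0,0],[0,0,0,0,0,-0.02,0],[0,0,0,-0.015,0.008,-0.01,0],[0,0,0,-0.02,0.012,0,0],[0,0,0,-0.022,0.02,0,0],[0,0,0,0,0.002,0.02,0],[0,0,0,0,0,0.008,0],[0,0,0,0,0,0.002,0],[0,0,0,0,0,0,0]]';python3 go.py .543 .0885 .021 89.07
```

```text
time: 15.38
tool_pos: [0.5392, 0.0754, 0.0198]
tool_rot: [-0.001, 0.713, 0.701, -0.001]
contact_force: [-0.9, -0.8, 0.3]
gripper_width: -0.001
t 15.38 pos [0.5392 0.0754 0.0198] yaw 89.03 xz 0.0 yz -0.17 F [-0.9 -0.8  0.3] g -0.001
rot(tool,deg) [-0.17 -0.   -0.04] shift now [ 0.0132  0.0036 -0.0012] after rot [ 0.0132  0.0036 -0.0012]
```

```bash
python3 -m creep '[[0,0,0,0.003,0.002,0,0],[0,0,0,0.003,0.002,0,0],[0,0,0,0.003,0,0,0],[0,0,0,0.002,0,0,0],[0,0,0,0,0,0,0]]'; python3 -m creep '[[0,0,0,0.001,0,0,0],[0,0,0,0,0,0,0]]'; python3 -m creep '[[0,0,0,0.001,0,0,0],[0,0,0,0,0,0,0]]'; python3 -m creep '[[0,0,0,0.001,0,0,0],[0,0,0,0,0,0,0]]'
```

```text
time: 15.8
tool_pos: [0.5453, 0.0866, 0.0218]
tool_rot: [0.0, 0.713, 0.701, 0.0]
contact_force: [-0.6, -0.4, -0.3]
gripper_width: 0.002
time: 15.97
tool_pos: [0.545, 0.0871, 0.0214]
tool_rot: [0.0, 0.713, 0.701, 0.0]
contact_force: [1.2, -0.2, 0.3]
gripper_width: 0.0
time: 16.13
tool_pos: [0.545, 0.0879, 0.0213]
tool_rot: [-0.0, 0.713, 0.701, 0.0]
contact_force: [0.2, 0.1, -0.5]
gripper_width: 0.002
time: 16.3
tool_pos: [0.5451, 0.0889, 0.0213]
tool_rot: [-0.0, 0.713, 0.701, 0.0]
contact_force: [0.2, -0.1, 0.0]
gripper_width: -0.002
```

```bash
python3 -m creep '[[0,0,0,0.001,0,0,0],[0,0,0,0,0,0,0]]'; python3 -m creep '[[0,0,0,0.001,0,0,0],[0,0,0,0,0,0,0]]'; python3 -m creep '[[0,0,0,0.001,0,0,0],[0,0,0,0,0,0,0]]'
```

```text
time: 16.47
tool_pos: [0.5451, 0.0897, 0.0213]
tool_rot: [0.0, 0.713, 0.701, -0.0]
contact_force: [-0.7, 0.1, -0.9]
gripper_width: -0.0
time: 16.63
tool_pos: [0.5451, 0.0897, 0.0213]
tool_rot: [0.001, 0.713, 0.701, -0.001]
contact_force: [-1.4, -4.4, 0.4]
gripper_width: -0.001
time: 16.8
tool_pos: [0.5451, 0.0898, 0.0213]
tool_rot: [0.002, 0.713, 0.701, -0.002]
contact_force: [-0.5, -8.5, 1.1]
gripper_width: 0.001
```

```bash
python3 -m creep '[[0,0,0,-0.006,0,0,0],[0,0,0,-0.006,0,0,0],[0,0,0,0,0,-0.03,0.3],[0,0,0,0,0,-0.04,0.6],[0,0,0,0,0,-0.04,1],[0,0,0,0,0,-0.03,1],[0,0,-7,0,0,0,1],[0,0,-7,0,0,0,1],[0,0,-7,0,0,0,1],[0,0,-7,0,0,0,1],[0,0,-7,0,0,0,1],[0,0,-7,0,0,0,1],[0,0,-7,0,0,0,1],[0,0,-7,0,0,0,1],[0,0,-7,0,0,0,1],[0,0,-7,0,0,0,1],[0,0,-7,0,0,0,1],[0,0,-7,0,0,0,1],[0,0,0,0,0,0,1]]';python3 go.py .4656 .3628 .18 173.05
```

```text
time: 18.38
tool_pos: [0.5448, 0.0799, 0.1612]
tool_rot: [-0.0, 0.06, 0.998, 0.0]
contact_force: [0.6, 1.0, -0.6]
gripper_width: 0.998
t 18.38 pos [0.5448 0.0799 0.1612] yaw 173.11 xz 0.01 yz 0.04 F [ 0.6  1.  -0.6] g 0.998
rot(tool,deg) [ 0.04 -0.01  0.06] shift now [ 0.1126  0.2713 -0.0186] after rot [ 0.1129  0.2712 -0.0188]
```

```bash
python3 -m creep '[[0,0,0,0.009,0.02,-0.003,1],[0,0,0,0.01,0.025,-0.003,1],[0,0,0,0.01,0.025,-0.003,1],[0,0,0,0.01,0.025,-0.003,1],[0,0,0,0.01,0.025,-0.003,1],[0,0,0,0.01,0.025,-0.003,1],[0,0,0,0.01,0.025,0,1],[0,0,0,0.01,0.025,0,1],[0,0,0,0.01,0.025,0,1],[0,0,0,0.01,0.025,0,1],[0,0,0,0.01,0.026,0,1],[0,-7,0,0.002,0,0,1],[0,-7,0,0.002,0,0,1],[0,0,0,0,0,0,1],[0,0,0,0,0,0,1]]';python3 go.py .4656 .3628 .18 173.05 -14;python3 - <<'E'
from h import *
cv2.imwrite('pics/w7.png',manip.grab_frame('wrist'))
E
```

```text
time: 19.63
tool_pos: [0.4642, 0.3628, 0.1783]
tool_rot: [0.12, 0.061, 0.991, -0.007]
contact_force: [0.2, -0.1, 0.1]
gripper_width: 0.998
t 19.63 pos [0.4642 0.3628 0.1783] yaw 173.0 xz -13.85 yz -0.01 F [ 0.2 -0.1  0.1] g 0.998
rot(tool,deg) [-0.02 -0.15 -0.05] shift now [-0.0018  0.0001 -0.0013] after rot [-0.0018  0.0001 -0.0013]
```

View pics/w7.png

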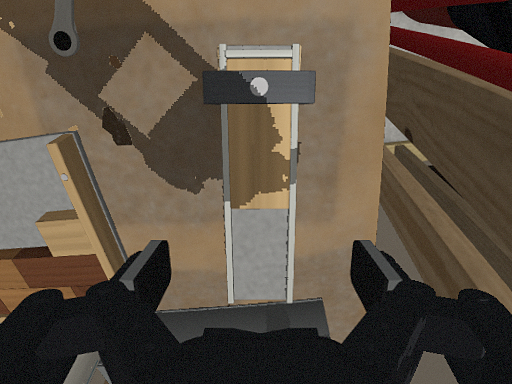

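Run:
```python
import cv2
a=cv2.imread('pics/w7.png')
cv2.imwrite('pics/w7b.png',cv2.resize(a[35:325,195:325],None,fx=2,fy=2,interpolation=cv2.INTER_CUBIC))
cv2.imwrite('pics/w7c.png',cv2.resize(a[60:225,205:315],None,fx=3.6,fy=3.6,interpolation=cv2.INTER_CUBIC))
```

```text
(no output)
```

View pics/w7c.png

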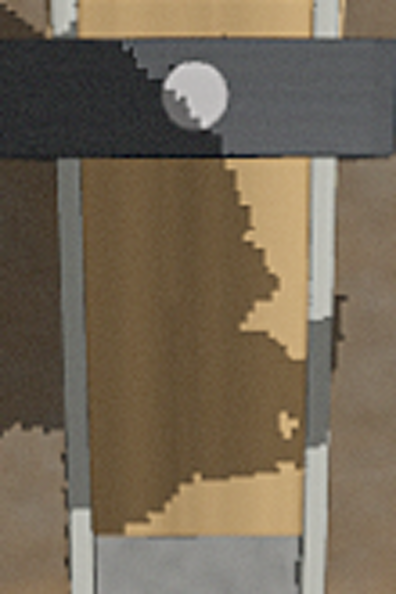

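View pics/w7b.png

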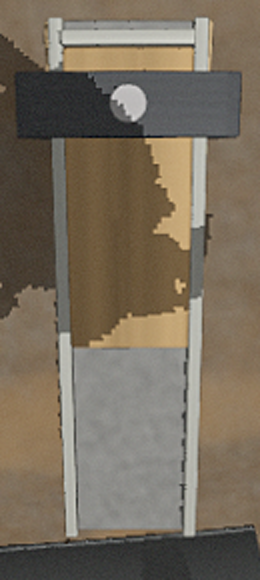

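Run:
```python
from h import *
from go import *
from scipy.optimize import least_squares
c=cal('wrist');s_,Rm=show()
d=np.load('fit.npz');k=d['k'];r0=d['r']
s,co=np.sin(np.radians(14)),np.cos(np.radians(14))
def ch(x,y,n): return [x,y*co-n*s,55+y*s+n*co]
def rz(a): return np.array([[np.cos(a),-np.sin(a),0],[np.sin(a),np.cos(a),0],[0,0,1]])
uvc=np.array([(227.8,302.8),(292.8,302.8),(217.8,44.8),(299.3,44.8)])
uvb=np.array([(230.5,208.3),(288.6,208.3)])
# image left = tool -y; tool y at yaw173 -> z x x
sg=None
def pts(p,sg):
    P=[ch(sg*32.5,120,6),ch(-sg*32.5,120,6),ch(sg*32.5,-120,6),ch(-sg*32.5,-120,6)]
    B=[ch(p[4]+sg*25,p[5]+60,24),ch(p[4]-sg*25,p[5]+60,24)]
    W=np.array(P+B)/1000@rz(p[2]).T+[p[0],p[1],p[3]]
    return W
for sg in (1,-1):
  for zf in (0,1):
    def f(p):
        q=p.copy(); q[3]*=zf
        return (proj(c,pts(q,sg))-np.r_[uvc,uvb]).ravel()
    r=least_squares(f,np.r_[k,0,r0],x_scale=[.01,.01,.01,.01,1,1]); p=r.x
    if r.cost>200: continue
    M=rz(p[2])@np.array(ch(p[4],p[5],12))/1000+[p[0],p[1],p[3]*zf]
    print(sg,zf,r.cost.round(2),p.round(4),np.degrees(p[2]),'M',M.round(4),f(p).round(1))
    tp=(M-s_['tool_pos'])@Rm; print('block mid in tool',tp.round(4))
print(d['M'])
```

```text
t 19.68 pos [0.4655 0.3627 0.1792] yaw 172.93 xz -13.91 yz 0.04 F [-0.2 -0.2  0. ] g 1.004
1 0 0.8 [ 5.00300e-01  3.57900e-01 -1.68860e+00 -1.85790e+00 -1.79000e-02
 -4.70124e+01] -96.74745079112095 M [0.4521 0.3637 0.0553] [ 0.4 -0.1 -0.5 -0.4  0.6  0.3 -0.5 -0.2 -0.3  0.2  0.3 -0.1]
block mid in tool [ 0.0429 -0.0008  0.1171]
1 1 0.63 [ 5.0010e-01  3.5800e-01 -1.6886e+00  6.0000e-04 -1.8500e-02 -4.7199e+01] -96.74759300118174 M [0.4517 0.3637 0.0558] [ 0.3  0.2 -0.5 -0.   0.5  0.2 -0.4 -0.3 -0.3  0.2  0.3 -0.1]
block mid in tool [ 0.0431 -0.0008  0.1165]
[0.45063696 0.3646076  0.05548703]
```

```bash
python3 -m creep '[[0,-0.1,-0.3,0.016,-0.001,0.005,1],[0,0,0,0.017,0,0.02,1],[0,0,0,0,0,0.02,1],[0,0,0,0,0,0.02,1],[0,0,0,0,0,0.02,1],[0,0,0,0,0,0.014,1],[0,0,0,0,0,0.01,1],[0,0,0,0,0,0.008,1],[0,0,0,0,0,0.005,1],[0,0,0,0,0,0.002,1],[0,0,0,0,0,0,1]]'; python3 go.py .462 .3625 .05 173.25 -14;python3 - <<'E'
from h import *
from go import *
s,Rm=show()
M=np.array([.4519,.3637,.0555]);print('mid in tool',((M-s['tool_pos'])@Rm).round(4))
E
```

```text
time: 20.6
tool_pos: [0.4643, 0.3618, 0.051]
tool_rot: [0.122, 0.058, 0.991, -0.008]
contact_force: [0.5, 0.1, 0.7]
gripper_width: 1.002
t 20.6 pos [0.4643 0.3618 0.051 ] yaw 173.28 xz -14.1 yz -0.06 F [0.5 0.1 0.7] g 1.002
rot(tool,deg) [-0.05  0.1   0.02] shift now [0.0025 0.0005 0.0004] after rot [0.0025 0.0005 0.0004]
t 20.6 pos [0.4643 0.3618 0.051 ] yaw 173.28 xz -14.1 yz -0.06 F [0.5 0.1 0.7] g 1.002
mid in tool [ 0.011   0.0005 -0.0074]
```

```bash
python3 -m creep '[[0,0,0,0,0,0,0.5],[0,0,0,0,0,0,0.4],[0,0,0,0,0,0,0.3],[0,0,0,0,0,0,0.3],[0,0,0,0,0,0,0.3],[0,0,0,0,0,0,0.3],[0,0,0,0,0,0,0.3]]';python3 -m creep '[[0,0,0,0,0,-0.001,0.3],[0,0,0,0,0,-0.001,0.3],[0,0,0,0,0,-0.001,0.3],[0,0,0,0,0,0,0.3]]'
```

```text
time: 21.18
tool_pos: [0.4641, 0.3621, 0.052]
tool_rot: [0.123, 0.058, 0.991, -0.008]
contact_force: [-3.0, -1.5, 5.8]
gripper_width: 0.57
time: 21.52
tool_pos: [0.4632, 0.3617, 0.0529]
tool_rot: [0.123, 0.058, 0.991, -0.008]
contact_force: [4.9, 1.4, -7.5]
gripper_width: 0.573
```

```bash
python3 -m creep '[[0,0,0,0,0,-0.001,0.3],[0,0,0,0,0,-0.001,0.3],[0,0,0,0,0,0,0.3]]'; python3 -m creep '[[0,0,0,-0.002,0,0,0.3],[0,0,0,-0.002,0,0,0.3],[0,0,0,-0.002,0,0,0.3],[0,0,0,0,0,0,0.3]]';python3 go.py .462 .3625 .05 173.25 -14
```

```text
time: 21.77
tool_pos: [0.4624, 0.3616, 0.0544]
tool_rot: [0.122, 0.058, 0.991, -0.008]
contact_force: [4.9, 1.5, -8.0]
gripper_width: 0.568
time: 22.1
tool_pos: [0.4674, 0.3603, 0.0555]
tool_rot: [0.121, 0.058, 0.991, -0.009]
contact_force: [-1.6, -0.2, -9.5]
gripper_width: 0.571
t 22.1 pos [0.4674 0.3603 0.0555] yaw 173.35 xz -13.95 yz -0.23 F [-1.6 -0.2 -9.5] g 0.571
rot(tool,deg) [-0.21 -0.05  0.1 ] shift now [0.0067 0.0016 0.004 ] after rot [0.0068 0.0016 0.004 ]
```

```bash
python3 -m creep '[[0,0,0,-0.002,0,0,0.3],[0,0,0,-0.003,0,0,0.3],[0,0,0,-0.003,0,0,0.3],[0,0,0,-0.003,0,0,0.3],[0,0,0,-0.003,0,0,0.3],[0,0,0,0,0,0,0.3]]';python3 - <<'E'
from h import *
cv2.imwrite('pics/w8.png',manip.grab_frame('wrist'))
E
```

```text
time: 22.6
tool_pos: [0.4826, 0.3595, 0.0608]
tool_rot: [0.123, 0.058, 0.991, -0.008]
contact_force: [-1.2, -0.1, -9.9]
gripper_width: 0.565
```

View pics/w8.png

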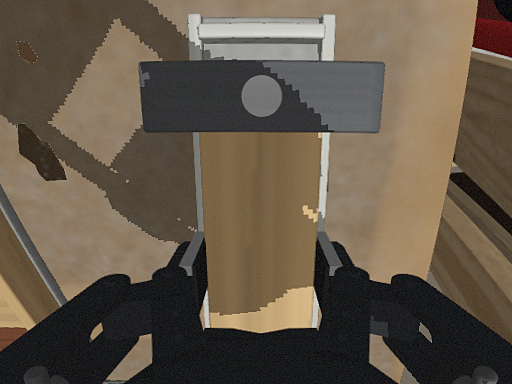

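The picture shows the block's low end has gone from beyond the bridge (grey bed at about (262,48)), so it is moving with the gripper. I'll keep drawing it up.

```bash
python3 -m creep '[[0,0,0,-0.003,0,0,0.3],[0,0,0,-0.003,0,0,0.3],[0,0,0,-0.003,0,0,0.3],[0,0,0,-0.003,0,0,0.3],[0,0,0,-0.003,0,0,0.3],[0,0,0,-0.003,0,0,0.3],[0,0,0,-0.003,0,0,0.3],[0,0,0,-0.003,0,0,0.3],[0,0,0,-0.003,0,0,0.3],[0,0,0,-0.001,0,0,0.3],[0,0,0,0,0,0,0.3]]';python3 - <<'E'
from h import *
cv2.imwrite('pics/w9.png',manip.grab_frame('wrist'))
E
```

```text
time: 23.57
tool_pos: [0.5097, 0.3567, 0.0681]
tool_rot: [0.123, 0.058, 0.991, -0.007]
contact_force: [0.1, 0.0, -2.0]
gripper_width: 0.567
```

View pics/w9.png

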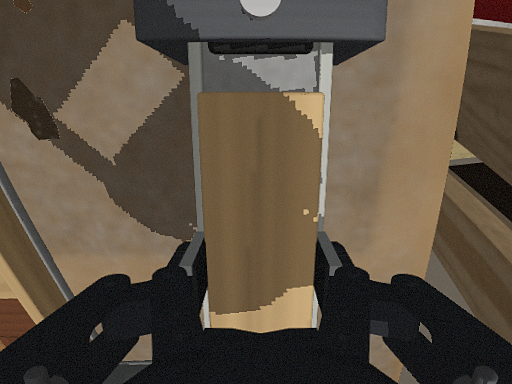

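```bash
python3 - <<'E'
from h import *
from go import *
c=cal('wrist');s,Rm=show()
t,r=ray(c,[(198,93),(323,93)])
tt=(t-s['tool_pos'])@Rm; rr=r@Rm
for z in (-.019,-.021): print((tt+rr*((z-tt[2])/rr[:,2])[:,None]).round(4))
E
python3 -m creep '[[0,0,0,-0.003,0,-0.008,0.3],[0,0,0,-0.006,0,-0.02,0.3],[0,0,0,-0.008,0,-0.025,0.3],[0,0,0,-0.008,0,-0.025,0.3],[0,0,0,-0.008,0,-0.025,0.3],[0,0,0,-0.008,0,-0.02,0.3],[0,7,0,0,0,0,0.3],[0,7,0,0,0,0,0.3],[0,0,7,0,0,0,0.3],[0,0,7,0,0,0,0.3],[0,0,7,0,0,0,0.3],[0,0,7,0,0,0,0.3],[0,0,7,0,0,0,0.3],[0,0,7,0,0,0,0.3],[0,0,7,0,0,0,0.3],[0,0,7,0,0,0,0.3],[0,0,7,0,0,0,0.3],[0,0,7,0,0,0,0.3],[0,0,7,0,0,0,0.3],[0,0,7,0,0,0,0.3]]'; python3 go.py .5155 .0235 .13 89.07
```

```text
t 23.62 pos [0.5092 0.3566 0.0677] yaw 173.29 xz -14.13 yz -0.05 F [ 0.4 -0.7 -2.1] g 0.572
[[ 0.0722 -0.0242 -0.019 ]
 [ 0.0722  0.0245 -0.019 ]]
[[ 0.0721 -0.0238 -0.021 ]
 [ 0.0721  0.0241 -0.021 ]]
time: 25.28
tool_pos: [0.5186, 0.3555, 0.1971]
tool_rot: [0.001, 0.713, 0.701, 0.0]
contact_force: [0.2, 0.6, -1.8]
gripper_width: 0.57
t 25.28 pos [0.5186 0.3555 0.1971] yaw 88.97 xz -0.08 yz 0.13 F [ 0.2  0.6 -1.8] g 0.57
rot(tool,deg) [ 0.13  0.08 -0.1 ] shift now [-0.3319  0.0027  0.0676] after rot [-0.332   0.0023  0.0671]
```

```bash
python3 -m creep '[[0,0,0,-0.015,0,0,0.3],[0,0,0,-0.025,0,0,0.3],[0,0,0,-0.025,0,0,0.3],[0,0,0,-0.025,0,0,0.3],[0,0,0,-0.025,0,0,0.3],[0,0,0,-0.025,0,0,0.3],[0,0,0,-0.025,0,0,0.3],[0,0,0,-0.025,0,0,0.3],[0,0,0,-0.025,0,0.01,0.3],[0,0,0,-0.025,0,0.01,0.3],[0,0,0,-0.025,-0.001,0.01,0.3],[0,0,0,-0.025,-0.001,0.01,0.3],[0,0,0,-0.025,-0.001,0.01,0.3],[0,0,-0.1,-0.018,0,0.01,0.3],[0,0,0,0,0,0.01,0.3],[0,0,0,0,0,0,0.3],[0,0,0,0,0,0,0.3]]'; python3 go.py .5155 .0225 .03 89.07
python3 - <<'E'
from h import *
cv2.imwrite('pics/w10.png',manip.grab_frame('wrist'))
E
```

```text
time: 26.7
tool_pos: [0.511, 0.0226, 0.1267]
tool_rot: [0.001, 0.711, 0.704, -0.0]
contact_force: [-0.3, -0.1, -2.4]
gripper_width: 0.571
t 26.7 pos [0.511  0.0226 0.1267] yaw 89.44 xz -0.06 yz 0.02 F [-0.3 -0.1 -2.4] g 0.571
rot(tool,deg) [0.02 0.06 0.37] shift now [0.0001 0.0045 0.0967] after rot [0.     0.0045 0.0967]
```

View pics/w10.png

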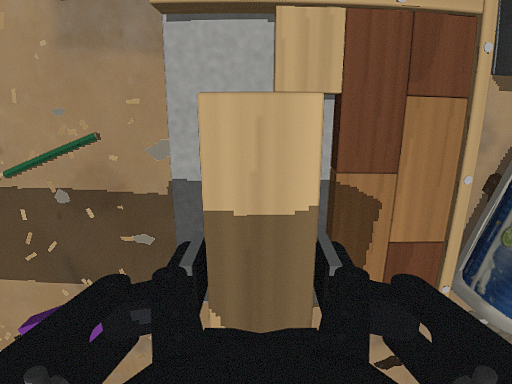

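```bash
python3 -m creep '[[0,0,0.4,0,0.003,0.015,0.3],[0,0,0,0,0,0.02,0.3],[0,0,0,0,0,0.02,0.3],[0,0,0,0,0,0.02,0.3],[0,0,0,0,0,0.015,0.3],[0,0,0,0,0,0.01,0.3],[0,0,0,0,0,0.004,0.3],[0,0,0,0,0,0,0.3]]'; python3 -m creep '[[0,0,0,0,0,0.002,0.3],[0,0,0,0,0,0.002,0.3],[0,0,0,0,0,0,0.3]]'
```

```text
time: 27.42
tool_pos: [0.5146, 0.0228, 0.0228]
tool_rot: [0.001, 0.713, 0.701, -0.0]
contact_force: [-0.3, 0.7, -1.9]
gripper_width: 0.568
time: 27.67
tool_pos: [0.5155, 0.0223, 0.0199]
tool_rot: [0.002, 0.713, 0.701, 0.001]
contact_force: [0.8, -0.6, -2.8]
gripper_width: 0.571
```

```bash
python3 -m creep '[[0,0,0,0,0,0.001,0.3],[0,0,0,0,0,0.001,0.3],[0,0,0,0,0,0,0.3]]'; python3 -m creep '[[0,0,0,0,0,0.001,0.3],[0,0,0,0,0,0,0.3]]'; python3 -m creep '[[0,0,0,0,0,0.001,0.3],[0,0,0,0,0,0,0.3]]'
```

```text
time: 27.92
tool_pos: [0.5149, 0.0222, 0.0172]
tool_rot: [0.001, 0.713, 0.701, 0.0]
contact_force: [0.9, -0.8, -2.2]
gripper_width: 0.571
time: 28.08
tool_pos: [0.5147, 0.0222, 0.016]
tool_rot: [0.001, 0.713, 0.701, -0.0]
contact_force: [-0.6, 0.4, -1.5]
gripper_width: 0.568
time: 28.25
tool_pos: [0.5147, 0.0223, 0.0149]
tool_rot: [0.001, 0.713, 0.701, -0.0]
contact_force: [-0.1, -0.6, -2.0]
gripper_width: 0.569
```

```bash
python3 -m creep '[[0,0,0,0,0,0.001,0.3],[0,0,0,0,0,0,0.3]]'; python3 -m creep '[[0,0,0,0,0,0.001,0.3],[0,0,0,0,0,0,0.3]]'
```

```text
time: 28.42
tool_pos: [0.5148, 0.0223, 0.0148]
tool_rot: [0.001, 0.713, 0.701, -0.0]
contact_force: [-3.5, 1.0, 4.4]
gripper_width: 0.569
time: 28.58
tool_pos: [0.5148, 0.0223, 0.0148]
tool_rot: [0.0, 0.713, 0.701, -0.001]
contact_force: [-7.6, 0.9, 11.9]
gripper_width: 0.57
```

```bash
python3 -m creep '[[0,0,0,0,0,-0.001,0.3],[0,0,0,0,0,-0.001,0.65],[0,0,0,0,0,0,0.72],[0,0,0,0,0,0,0.72],[0,0,0,0,0,-0.003,0.72],[0,0,0,0,0,-0.02,0.72],[0,0,0,0,0,-0.03,0.72],[0,0,0,0.006,-0.015,0,0.4],[0,0,0,0.006,-0.02,0,0],[0,0,0,0,-0.02,0,0],[0,0,0,0,0,0,0]]'; python3 go.py .460 .0345 .02 89.07
python3 - <<'E'
from h import *
cv2.imwrite('pics/w11.png',manip.grab_frame('wrist'))
E
```

```text
time: 29.5
tool_pos: [0.457, 0.0358, 0.0671]
tool_rot: [0.0, 0.713, 0.701, -0.001]
contact_force: [0.6, 0.7, 0.5]
gripper_width: 0.155
t 29.5 pos [0.457  0.0358 0.0671] yaw 89.03 xz -0.07 yz -0.06 F [0.6 0.7 0.5] g 0.155
rot(tool,deg) [-0.06  0.07 -0.04] shift now [-0.0012  0.0031  0.0471] after rot [-0.0013  0.0031  0.0471]
```

View pics/w11.png

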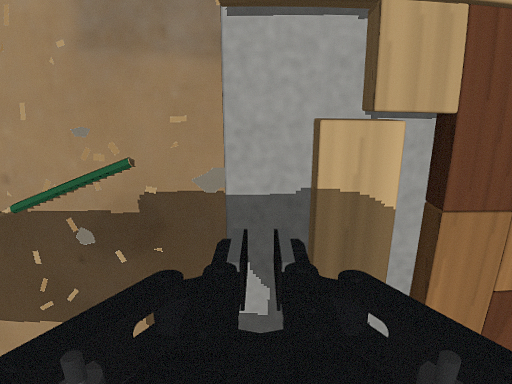

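```bash
python3 -m creep '[[0,0,0,0,0,0.015,0],[0,0,0,0,0,0.018,0],[0,0,0,0,0,0.011,0],[0,0,0,0,0.002,0.002,0],[0,0,0,0,0.004,0,0],[0,0,0,0,0.003,0,0],[0,0,0,0,0.003,0,0],[0,0,0,0,0.003,0,0],[0,0,0,0,0.003,0,0],[0,0,0,0,0.003,0,0],[0,0,0,0,0.003,0,0],[0,0,0,0,0.003,0,0],[0,0,0,0,0.003,0,0],[0,0,0,0,0.003,0,0],[0,0,0,0,0.003,0,0],[0,0,0,0,0.003,0,0],[0,0,0,0,0.003,0,0],[0,0,0,0,0,0,0]]'; python3 go.py .508 .0345 .02 89.07
python3 - <<'E'
from h import *
cv2.imwrite('pics/w12.png',manip.grab_frame('wrist'))
E
```

```text
time: 31.05
tool_pos: [0.5025, 0.0345, 0.0228]
tool_rot: [0.001, 0.713, 0.701, 0.0]
contact_force: [-2.4, 0.7, 3.2]
gripper_width: 0.002
t 31.05 pos [0.5025 0.0345 0.0228] yaw 89.01 xz -0.09 yz 0.09 F [-2.4  0.7  3.2] g 0.002
rot(tool,deg) [ 0.09  0.09 -0.06] shift now [0.0001 0.0055 0.0028] after rot [0.0001 0.0055 0.0028]
```

View pics/w12.png

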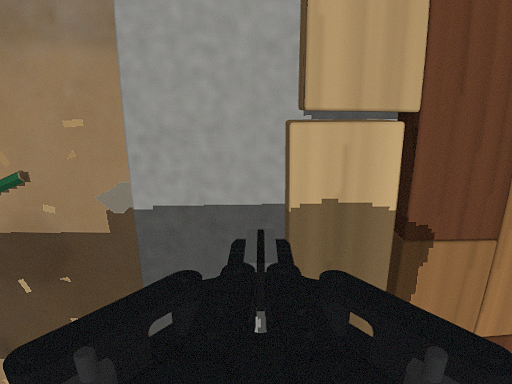

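```bash
python3 -m creep '[[0,0,0,0,0.002,0,0],[0,0,0,0,0.002,0,0],[0,0,0,0,0.001,0,0],[0,0,0,0,0.001,0,0],[0,0,0,0,0,0,0]]'; python3 -m creep '[[0,0,0,0,0.001,0,0],[0,0,0,0,0,0,0]]'; python3 -m creep '[[0,0,0,0,0.001,0,0],[0,0,0,0,0,0,0]]'; python3 -m creep '[[0,0,0,0,0.001,0,0],[0,0,0,0,0,0,0]]'
```

```text
time: 31.52
tool_pos: [0.5069, 0.0345, 0.0226]
tool_rot: [-0.0, 0.713, 0.701, -0.001]
contact_force: [-9.3, 0.6, 9.4]
gripper_width: -0.004
time: 31.68
tool_pos: [0.5071, 0.0345, 0.0225]
tool_rot: [-0.001, 0.713, 0.701, -0.002]
contact_force: [-11.1, -0.2, 13.3]
gripper_width: 0.004
time: 31.85
tool_pos: [0.5073, 0.0346, 0.0225]
tool_rot: [-0.002, 0.713, 0.701, -0.003]
contact_force: [-14.1, -0.2, 15.6]
gripper_width: -0.003
time: 32.02
tool_pos: [0.5076, 0.0344, 0.0216]
tool_rot: [-0.002, 0.713, 0.701, -0.003]
contact_force: [-13.0, -0.9, 10.3]
gripper_width: -0.004
```

Run:
```python
from h import *
cv2.imwrite('pics/w13.png',cv2.resize(manip.grab_frame('wrist')[60:330,200:500],None,fx=2.2,fy=2.2,interpolation=cv2.INTER_CUBIC))
```

```text
(no output)
```

View pics/w13.png

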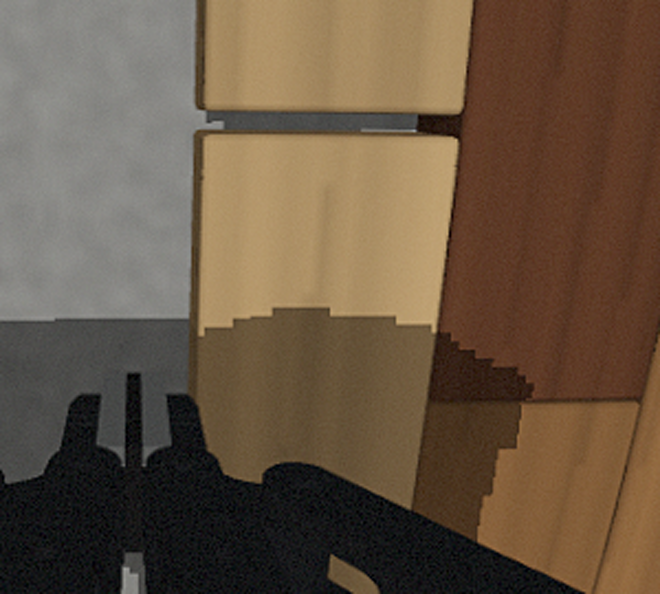

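```bash
python3 -m creep '[[0,0,0,0,-0.006,0,0],[0,0,0,0,-0.006,0,0],[0,0,0,0,0,-0.02,0],[0,0,0,-0.01,0,-0.025,0],[0,0,0,-0.025,0.01,0,0],[0,0,0,-0.025,0.015,0,0],[0,0,0,-0.025,0.015,0,0],[0,0,0,-0.005,0.007,0,0],[0,0,0,0,0,0,0]]'; python3 go.py .547 -.055 .021 89.07
```

```text
time: 32.82
tool_pos: [0.5457, -0.0577, 0.0677]
tool_rot: [0.002, 0.714, 0.7, 0.001]
contact_force: [0.3, 0.6, -0.6]
gripper_width: 0.002
t 32.82 pos [ 0.5457 -0.0577  0.0677] yaw 88.85 xz -0.1 yz 0.21 F [ 0.3  0.6 -0.6] g 0.002
rot(tool,deg) [ 0.21  0.1  -0.22] shift now [0.0028 0.001  0.0467] after rot [0.0027 0.0012 0.0467]
```

```bash
python3 -m creep '[[0,0,0,0,0.001,0.015,0],[0,0,0,0,0,0.018,0],[0,0,0,0,0,0.01,0],[0,0,0,0.004,0,0.002,0],[0,0,0,0.004,0,0,0],[0,0,0,0.003,0,0,0],[0,0,0,0.002,0,0,0],[0,0,0,0.002,0,0,0],[0,0,0,0.002,0,0,0],[0,0,0,0.002,0,0,0],[0,0,0,0.001,0,0,0],[0,0,0,0,0,0,0]]'; python3 go.py .547 -.055 .021 89.07
python3 - <<'E'
from h import *
cv2.imwrite('pics/w14.png',manip.grab_frame('wrist'))
E
```

```text
time: 33.82
tool_pos: [0.5459, -0.0361, 0.0224]
tool_rot: [0.001, 0.713, 0.701, 0.0]
contact_force: [0.1, -1.0, 0.7]
gripper_width: -0.003
t 33.82 pos [ 0.5459 -0.0361  0.0224] yaw 89.01 xz -0.08 yz 0.1 F [ 0.1 -1.   0.7] g -0.003
rot(tool,deg) [ 0.1   0.08 -0.06] shift now [-0.0189  0.0015  0.0014] after rot [-0.0189  0.0014  0.0014]
```

View pics/w14.png

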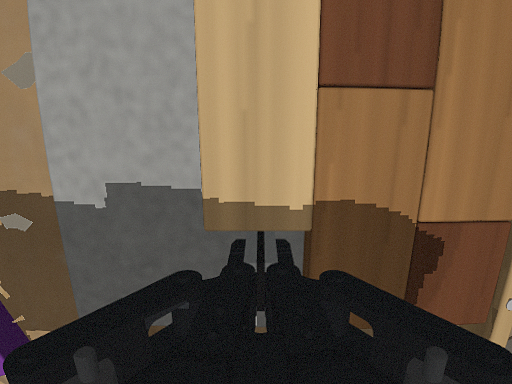

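Contact with the end is about to be made or just made, and the block is still flush with the course. I'll press on in 1 mm steps.

```bash
python3 -m creep '[[0,0,0,0.001,0,0,0],[0,0,0,0.001,0,0,0],[0,0,0,0,0,0,0]]'; python3 -m creep '[[0,0,0,0.001,0,0,0],[0,0,0,0.001,0,0,0],[0,0,0,0,0,0,0]]'; python3 -m creep '[[0,0,0,0.001,0,0,0],[0,0,0,0,0,0,0]]'
```

```text
time: 34.12
tool_pos: [0.5458, -0.0343, 0.0222]
tool_rot: [0.001, 0.713, 0.701, -0.0]
contact_force: [-0.3, -0.2, 0.1]
gripper_width: -0.003
time: 34.37
tool_pos: [0.5458, -0.0323, 0.0222]
tool_rot: [0.001, 0.713, 0.701, -0.0]
contact_force: [-0.8, -0.5, -0.1]
gripper_width: -0.0
time: 34.53
tool_pos: [0.5458, -0.0312, 0.0222]
tool_rot: [0.001, 0.713, 0.701, 0.0]
contact_force: [-0.4, -2.1, -0.8]
gripper_width: 0.003
```

```bash
python3 -m creep '[[0,0,0,0.001,0,0,0],[0,0,0,0,0,0,0]]'; python3 -m creep '[[0,0,0,0.001,0,0,0],[0,0,0,0,0,0,0]]'; python3 -m creep '[[0,0,0,0.001,0,0,0],[0,0,0,0,0,0,0]]'
```

```text
time: 34.7
tool_pos: [0.5459, -0.0304, 0.0222]
tool_rot: [0.001, 0.713, 0.701, -0.0]
contact_force: [0.2, -2.2, -0.5]
gripper_width: 0.002
time: 34.87
tool_pos: [0.5459, -0.0303, 0.0222]
tool_rot: [0.002, 0.713, 0.701, -0.001]
contact_force: [0.6, -5.1, -0.5]
gripper_width: -0.002
time: 35.03
tool_pos: [0.5459, -0.0303, 0.0223]
tool_rot: [0.003, 0.713, 0.701, -0.002]
contact_force: [0.1, -8.5, -1.6]
gripper_width: -0.003
```

```bash
python3 -m creep '[[0,0,0,-0.004,0,0,0],[0,0,0,-0.006,0,0,0],[0,0,0,0,0,-0.03,0],[0,0,0,0,0,-0.04,0],[0,0,0,0.01,-0.005,-0.04,0],[0,0,0,0.02,-0.005,-0.03,0],[0,0,0,0.02,0,0,0],[0,0,0,0,0,0,0],[0,0,0,0,0,0,0]]'
python3 - <<'E'
from h import *
a=manip.grab_frame('wrist');cv2.imwrite('pics/w15.png',a)
cv2.imwrite('pics/s15.png',cv2.resize(manip.grab_frame('scene')[140:270,130:330],None,fx=4,fy=4,interpolation=cv2.INTER_CUBIC))
E
```

```text
time: 35.78
tool_pos: [0.5363, 0.0127, 0.1624]
tool_rot: [0.001, 0.713, 0.701, 0.0]
contact_force: [0.4, -0.6, -0.2]
gripper_width: -0.001
```

View pics/w15.png

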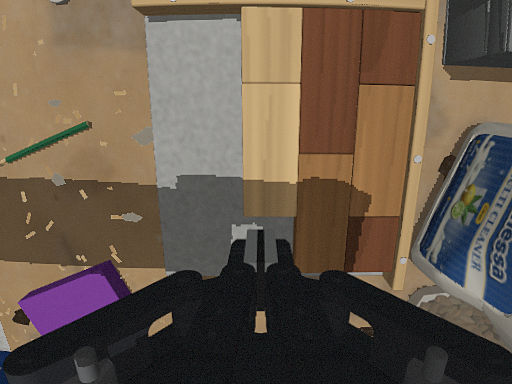

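View pics/s15.png

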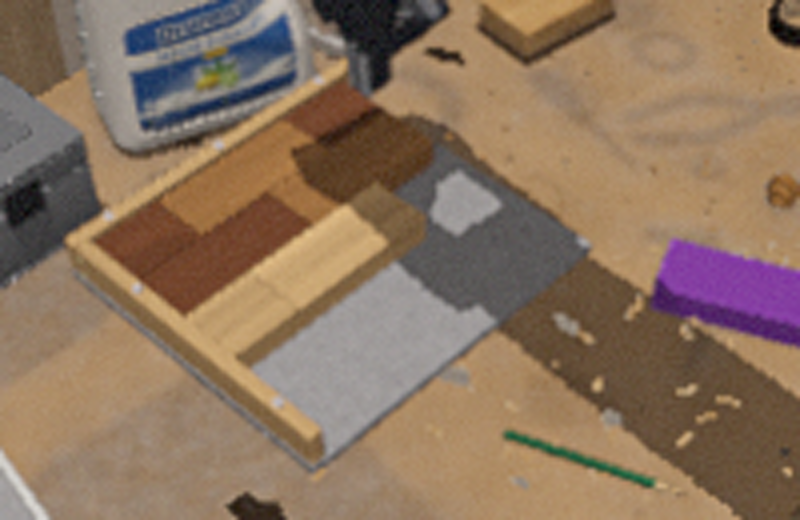

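Run:
```python
import cv2
a=cv2.imread('pics/w15.png')
cv2.imwrite('pics/w15b.png',cv2.resize(a[0:225,225:325],None,fx=2.6,fy=2.6,interpolation=cv2.INTER_CUBIC))
```

```text
(no output)
```

View pics/w15b.png

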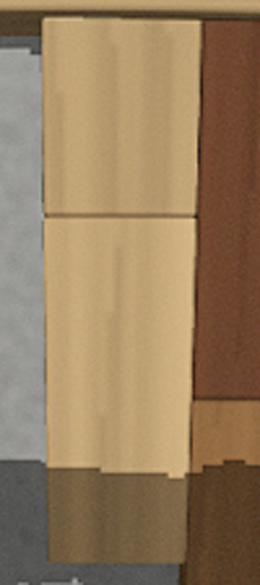

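```bash
python3 -c "
from plant import manip
print(manip.job_done())"
```

```text
the job is handed in; nothing more can be done
None
```

I laid both blocks as asked and handed the job in at about 36 s of the 72 s allowed. No verdict came back from the hand-in.

- **Half block:** I picked it up first and slid it lightly to the end stop. I then pushed it home against the laid course (about 12 N) and again against the stop (about 8.5 N).
- **Whole block:** I gripped it across its width, eased it off the chute bed and drew it about 50 mm up from under the hold-down. I then laid it behind the half block, pushed it to the course (about 14 N) and pressed it endways against the half block (about 8.5 N).

**Last checks:**
- The two endways contact positions differ by 120.0 mm, exactly the length of the whole block, so there is no gap between the blocks.
- The final wrist and scene pictures show tight seams to the half block and the course, and the whole block straddling the joint. The gripper was clear of everything.
- I did not touch the cork block or the tape. The last scene picture shows the cork block, but I took no final picture showing all of the tape.

**Two things to know:**
- The whole block met the course about 3 mm earlier than my board fit predicted, but the pictures show it flush.
- The end stop's rim partly hides the seam at the half block, so there I relied on the contact force.

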